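Lift the warm roll with the tongs

ROBOT

A 6-joint arm with a two-finger parallel gripper is mounted at the origin on the work surface. World frame = base frame: x ahead of the robot, y to its left, z up, the work surface at z = 0. Lengths are in m, angles in rad, forces in N, time in s.
With the tool pointing down it reaches from about 0.3 to 0.825 m from the base axis. Payload 5.4 kg.
Tool frame: the origin (TCP) lies at the very end of the fingers, on their centre line; the grasp point (between the pads) lies 19 mm behind it; z points along the fingers, x is the direction in which the jaws open and shut, and the axes are right-handed (so a half turn about z gives the same grasp; the last joint's range is limited). The gripper opens to 92 mm and grips with 3 to 60 N. Pads are 20 mm wide; open, the fingers measure 128 mm over their backs; the gripper's body (75 mm by 189 mm) begins 69 mm behind the grasp point.
Start: joints at [-1.515, 0.158, 1.597, -0, 1.386, -0.21], TCP at [0.151, -0.555, 0.215] pointing down, gripper open.
Joint ranges: [-2.91, 2.91], [-0.94, 2.29], [0.18, 2.7], [-1.29, 4.43], [0.17, 2.64], [-3, 3]. Speed limits (rad/s): [2.57, 2.57, 3.14, 3.14, 3.14, 3.14].

INTERFACE

Orientations are given as a rotation vector (axis times angle).
In Python, from workcell import bot gives the robot as it stands. Calls block until the motion is done:
- bot.goto(position, orientation): joint-space move of the TCP to a pose.
- bot.line_to(position, rot=None, max_speed=0.15): straight line of the TCP; rot=None keeps the orientation; max_speed is the mean speed in m/s.
- bot.set_joints(angles): joint-space move.
- bot.set_gripper(opening, newtons=None): opening from 0.0 (shut) to 1.0 (fully open); newtons is the grip in N (None keeps the last); returns when the fingers have stopped.
- bot.hold(seconds).
- bot.inverse_kinematics(position, orientation): joint angles nearest the present ones, or None.
- bot.read_camera(name): name is "side" or "top" or "wrist"; returns a dict with "pixels" (384x512x3 uint8, blue, green, red), "fx", "fy", "cx", "cy" (pixels), "k1" (the pictures are not rectified: a ray, as slopes to the right and down, at radius r is drawn at 1 + k1 r^2 times it, then the intrinsics apply), "R" (3x3) and "t" (3): a world point X has camera coordinates R X + t. Camera axes: x right, y down, z forward; pixel columns grow to the right and rows downward; lengths in m; the calibration is good to about 2 mm. A picture is of the moment at which its call begins. There is no depth.
A pose or a line that the arm cannot do raises bot.MotionError and nothing moves.
- bot.job_done(): hands the job in, once; it reports no verdict.
Readings, each from a call of its own:
- bot.current_clock(): time.
- bot.current_joints(): joint angles.
- bot.current_joint_vel(): joint speeds.
- bot.current_effort(): joint torques, N m.
- bot.current_ee_pos(): TCP position.
- bot.current_tool_rot(): TCP orientation.
- bot.current_contact_force(): force on the tool from outside, world axes, zero at the start.
- bot.current_ft_torque(): the same for the moment, N m.
- bot.current_opening(): opening from 0.0 (shut) to 1.0 (fully open).
Only numpy, scipy, OpenCV 4.12 (cv2) and the standard library are available. Lean on these libraries where they do the work, as an engineer would, in place of code of your own. Each camera call takes 0.05 s, during which the arm holds its last target. There are 200 camera calls.

TASK

Breakfast is warm: on the warming plate press the small lock key all the way in and let it up, then press the large power key all the way in and let it up, leaving the middle-sized key between them alone. Then take up the kitchen tongs, close their tips on the small round bread roll and lift it about 10 cm clear of the plate; finish while still holding it there in the tongs, without the robot itself touching the roll. Leave the long roll, the glass mug and the milk cup where they are.

Things in the scene. Friction and masses are not known exactly. Their poses are not given: they have to be found in the camera images.
- plate: Electric warming plate, fixed: steel housing 200 (x) x 300 (y) x 26 mm high. The bread lies on its dark glass top, 30 mm above the worktop (x -90 to 90, y -73 to 141 mm); a black strip with three keys in a row along x is on its right (-y) side. Origin: centre of its footprint at worktop height; x points to its far side, y to its left.
- lock_key_top (a point): Round grey spring key, 18 mm across, in a black collar 12 mm tall on the strip along the plate's right side; this point is the middle of its top face, 22 mm above the strip (48 mm above the worktop). The smallest key, the one nearest the robot.
- timer_key_top (a point): Round grey spring key, 25 mm across, in a black collar 12 mm tall on the strip along the plate's right side; this point is the middle of its top face, 22 mm above the strip (48 mm above the worktop). The middle-sized key, between the other two: not to be pressed.
- power_key_top (a point): Round grey spring key, 34 mm across, in a black collar 12 mm tall on the strip along the plate's right side; this point is the middle of its top face, 22 mm above the strip (48 mm above the worktop). The largest key, the farthest from the robot.
- lock_key (a joint): Travel of the small key: 0 up, 0.006 m fully pressed; fully down takes 5 N; it springs back.
- timer_key (a joint): Travel of the middle-sized key: 0 up, 0.006 m fully pressed.
- power_key (a joint): Travel of the large key: 0 up, 0.006 m fully pressed; fully down takes 5 N; it springs back.
- rest: Wooden tongs rest, fixed: two cross-bars (12 mm along x, 120 along y, 22 high) 144 mm apart, joined by a flat spine 30 mm wide and 6 mm high. The tongs lie across the bars, sleeves between them. The origin is at worktop height, 70 mm ahead (+x) of the middle between the bars. x points towards the tips of the lying tongs.
- tongs_grip (a point): Where to grip the loose steel tongs (110 g, 255 mm long, V-shaped): half-way up the 26 mm tall arms, midway between the two black rubber sleeves (56 mm long, 58 mm over their outsides when open), near the centre of mass, 110 mm ahead of the rear hinge. They lie on edge on the rest, arms spread level. x points to the tips, y to the left arm, z up; fixed to the left arm.
- tongs_tip_left (a point): Middle of the inner face of the left tip: a flat 5 mm thick, 40 mm long, 26 mm tall end, 112 mm ahead of the grip point. The tips are 78 mm apart when open.
- tongs_tip_right (a point): Middle of the inner face of the right tip, on the hinged right arm; like the left one.
- tongs_jaw (a joint): Angle the tongs have closed: 0 open (tips 78 mm apart), 0.13 rad with tips 50 mm apart (tip faces then parallel), 0.30 at the stop (tips about 12 mm apart). A spring opens them: squeezing the sleeves takes about 4 N at first, 8 N with tips 50 mm apart. Squeezing the sleeves 1 mm closer brings the tips 2 mm closer.
- roll_center (a point): Round bread roll, firm, 45 g, 50 mm across and 50 mm high, upright sides from 15 to 32 mm of its height, flat foot, cross cut in the crust. This point is its centre, 25 mm above its foot. It stands loose on the glass, beside the long roll (centres at least 95 mm apart).
- long_roll: Long bread roll, 120 (its x) x 46 x 40 mm high, lying loose on the glass roughly along the plate's x. Origin: middle of its underside. To be left alone.
- mug: Clear glass mug, 76 mm across, 85 mm high, with a handle, loose on an 8 mm cork coaster on the far side of the worktop. Origin: middle of its underside. To be left alone.
- milk_cup: White ceramic cup, 68 mm across, 70 mm high, on the far side of the worktop. Origin: middle of its underside. To be left alone.
There are look-alikes about, which are no part of the job. Of the things that look like the rest, the larger one is meant. There is more than one size of the part that bears roll_center; the job needs the larger.

How it is judged:
On the way, in this order (a step that is already met when the one before it is completed fails the run):
1. the small lock key is pressed in, the large key up (value of joint lock_key above 0.0042 m and value of joint power_key below 0.002 m), for 0.05 s.
2. then the large power key is pressed in, the small key up again (value of joint power_key above 0.0042 m and value of joint lock_key below 0.002 m), for 0.05 s.
3. then both keys are up again and the tongs are gripped and lifted off the rest (value of joint each of power_key, lock_key below 0.002 m and contact force between the fingers and tongs above 1 N and contact force between tongs and rest below 0.05 N and height (world z) of tongs_grip above 0.05 m), for 0.2 s.
At the end, for the whole second after the job is handed in: For the last second the gripped tongs clamp the round roll, its centre over 125 mm above the worktop (foot 70 mm clear of the glass), slower than 5 cm/s; tongs and roll touch neither plate nor rest, the robot does not touch the roll, and both keys are up (z of roll_center in the frame of plate above 0.125 m and contact force between roll and tongs_jaw above 0.5 N and contact force between the fingers and tongs above 1 N and contact force between each of roll, tongs and plate below 0.05 N and contact force between roll and the fingers below 0.05 N and contact force between tongs and rest below 0.05 N and linear speed of roll below 0.05 m/s and value of joint each of lock_key, power_key below 0.002 m); the arm keeps its last pose, push and grip.
It fails at once if the middle-sized key is pressed (value of joint timer_key above 0.003 m).
It fails at once if the robot itself touches the round roll (contact force between roll and the fingers above 0.3 N or contact force between roll and the arm above 0.3 N).
It fails at once if the long roll is moved more than 2 cm (distance of long_roll from where it was at the start of the episode above 0.02 m).
It fails at once if the mug is moved more than 2 cm (distance of mug from where it was at the start of the episode above 0.02 m).
It fails at once if the milk cup is moved more than 2 cm (distance of milk_cup from where it was at the start of the episode above 0.02 m).
It also fails if it takes over 58 s, if anything falls off the work surface, if the arm or the gripper's body presses on something with over 40 N, if the wrist force passes 120 N, or if a joint passes its speed limit or range.

## Working session

There is one attempt and no reset: what is moved stays moved. The work goes in short steps, each a Python script; the robot and the scene stay as the last script left them, time stands still between calls to the robot, and variables do not carry over. Pictures are saved under pics/ and viewed, about 8 in all and at most 12, crops included, and the job is handed in when it is done.

```bash
mkdir -p pics; ls; cat > h.py <<'E'
import numpy as np, cv2
from workcell import bot
def cam(n,save=None):
    c=bot.read_camera(n)
    if save: cv2.imwrite('pics/'+save,c['pixels'])
    return c
def K(c): return np.array([[c['fx'],0,c['cx']],[0,c['fy'],c['cy']],[0,0,1.]])
def D(c): return np.array([c['k1'],0,0,0.])
def ray(c,uv):
    p=cv2.undistortPoints(np.array([[uv]],float),K(c),D(c))[0,0]
    R=np.array(c['R']);t=np.array(c['t'])
    return -R.T@t, R.T@np.array([p[0],p[1],1])
def onz(c,uv,z):
    o,d=ray(c,uv); return o+d*(z-o[2])/d[2]
def proj(c,X):
    return cv2.projectPoints(np.array(X,float).reshape(-1,3),cv2.Rodrigues(np.array(c['R']))[0],np.array(c['t'],float),K(c),D(c))[0][:,0]
E
python3 - <<'E'
from h import *
a=cam('top','top0.png');b=cam('side','side0.png')
for c in(a,b):
    print(c['fx'],c['k1'],-np.array(c['R']).T@c['t']); print(np.round(c['R'],2))
print(bot.current_clock(),bot.current_tool_rot())
im=a['pixels']
cv2.imwrite('pics/t0.png',cv2.resize(im,(800,600),interpolation=cv2.INTER_CUBIC))
E
```

```text
pics
388.4832190904548 -0.059607130003516695 [0.41621698 0.02195738 1.02943019]
[[-0.03 -1.    0.02]
 [-0.99  0.02 -0.16]
 [ 0.16 -0.03 -0.99]]
423.7938549460398 0.02659537513305777 [ 0.24043381 -0.63238637  0.63346601]
[[ 0.9  -0.44  0.01]
 [-0.27 -0.55 -0.79]
 [ 0.35  0.71 -0.61]]
0.1 [-2.49517748e+00  1.90674383e+00  1.71612970e-03]
```

View pics/t0.png

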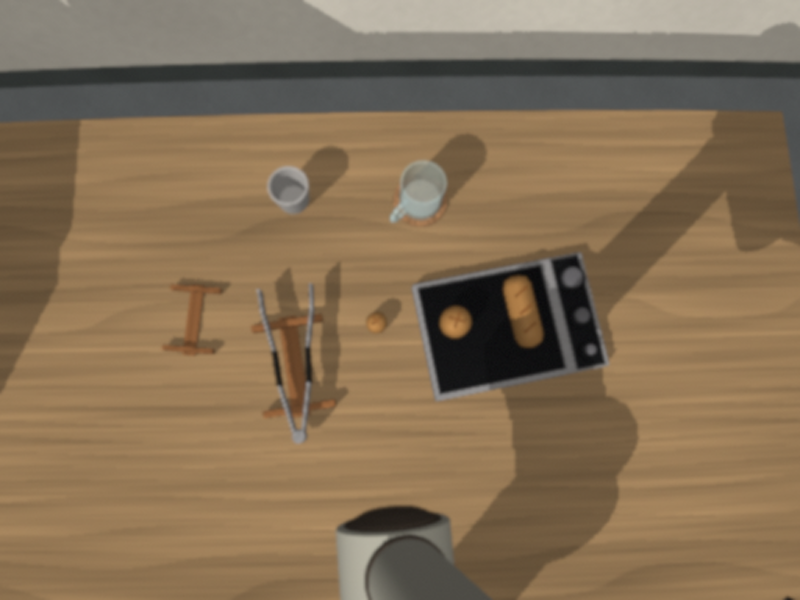

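View pics/side0.png

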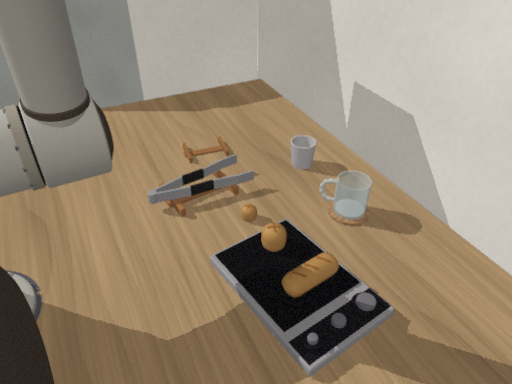

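The views show these candidates, in the 800x600 top picture:
- **Round roll:** the large one on the glass at (455,322), or the small one on the worktop at (376,322). I choose the large one.
- **Rest:** the large one under the tongs at (290,365), or the small empty one at (195,320). I choose the large one.
- **Keys:** small lock at (591,350), middle at (582,315), large power at (571,277).

Next I'll segment these and check them in one close crop.

```bash
cat > m.py <<'E'
from h import *
c=cam('top'); im=c['pixels']; hsv=cv2.cvtColor(im,cv2.COLOR_BGR2HSV)
def blobs(mask,x0,y0,x1,y1,amin,z,name,draw):
    m=np.zeros_like(mask); m[y0:y1,x0:x1]=mask[y0:y1,x0:x1]
    cs,_=cv2.findContours(m,cv2.RETR_EXTERNAL,cv2.CHAIN_APPROX_NONE)
    for k in cs:
        a=cv2.contourArea(k)
        if a<amin: continue
        r=cv2.minAreaRect(k); M=cv2.moments(k); uv=(M['m10']/M['m00'],M['m01']/M['m00'])
        print(name,a,np.round(uv,1),np.round(r[1],1),round(r[2],1),'->',np.round(onz(c,uv,z),4))
        cv2.drawContours(draw,[((k*4+2)).astype(int)],-1,(0,255,0),1)
H,S,V=cv2.split(hsv)
big=cv2.resize(im,None,fx=4,fy=4,interpolation=cv2.INTER_CUBIC)
blobs(((V>60)&(S<90)).astype(np.uint8)*255,357,166,388,233,8,.048,'key',big)
blobs(((S>100)&(V>70)).astype(np.uint8)*255,272,185,352,245,100,.05,'bread',big)
blobs(((V<48)).astype(np.uint8)*255,165,215,205,255,15,.048,'sleeve',big)
p=big[640:1060,1040:1600]; t=big[680:1160,620:880]
o=np.zeros((480,820,3),np.uint8); o[:420,:560]=p; o[:,560:]=t
cv2.imwrite('pics/crop.png',o[:,:800])
E
python3 m.py
```

```text
key 26.0 [377.9 223.3] [6. 6.] 0.0 -> [ 0.4987 -0.3195  0.048 ]
key 41.0 [372.5 201.5] [7. 7.] 90.0 -> [ 0.5556 -0.3096  0.048 ]
key 196.5 [361.  215.7] [46.3  7. ] 76.0 -> [ 0.5194 -0.2767  0.048 ]
key 282.0 [374.1 189.3] [68.2 16.6] 75.1 -> [ 0.5874 -0.3163  0.048 ]
bread 311.0 [291. 206.] [19.8 19.8] 45.0 -> [ 0.5486 -0.097   0.05  ]
bread 616.0 [335.  202.1] [39.5 18.7] 76.0 -> [ 0.5561 -0.2108  0.05  ]
```

View pics/crop.png

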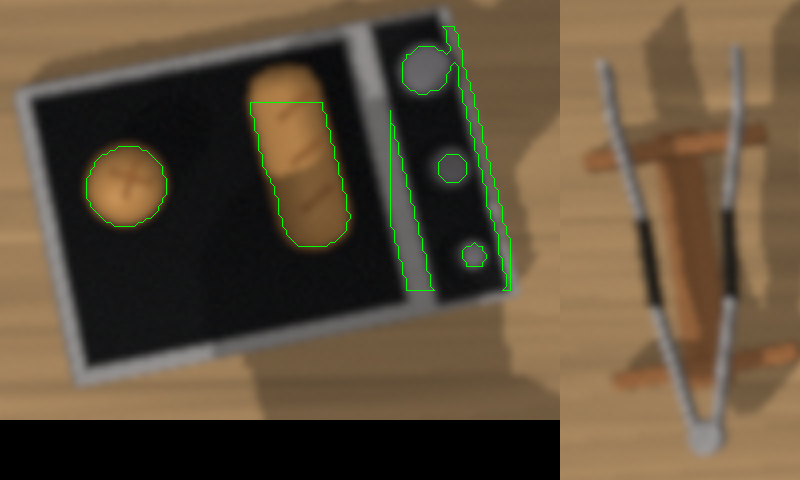

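The crop confirms the choices: roll at crop (126,186), lock key (474,256), timer key (452,168), power key (426,70). It also shows the tongs' tips at (603,62) and (737,48), the hinge at (705,440) and the sleeves around (649,262) and (730,253). Next I'll turn these into positions and press the keys.

```bash
cat >> h.py <<'E'
from scipy.spatial.transform import Rotation as Ro
def down(th):
    """tool down, tool x perpendicular to heading th (both half turns)"""
    out=[]
    for s in(1,-1):
        x=s*np.array([-np.sin(th),np.cos(th),0]);z=np.array([0,0,-1.])
        out.append(Ro.from_matrix(np.c_[x,np.cross(z,x),z]).as_rotvec())
    return out
def best(pos,th):
    j=np.array(bot.current_joints()); c=[(r,bot.inverse_kinematics(pos,r)) for r in down(th)]
    c=[(np.abs(np.array(q)-j).max(),r,q) for r,q in c if q is not None]
    m=min(c,key=lambda t:t[0]); print('ik',round(m[0],2),np.round(m[2],2)); return m[1]
E
python3 - <<'E'
from h import *
c=bot.read_camera('top')
P=lambda u,v,ox,oy,z:onz(c,((u+ox-2)/4,(v+oy-2)/4),z)
for n,u,v in(('lock',474,256),('timer',452,168),('power',426,70)): print(n,P(u,v,1040,640,.048))
L,Pw=P(474,256,1040,640,.048),P(426,70,1040,640,.048)
print('yaw',np.degrees(np.arctan2(*(Pw-L)[1::-1])))
q={n:P(u,v,60,680,.048) for n,u,v in(('tl',603,62),('tr',737,48),('h',705,440),('sl',649,262),('sr',730,253))}
for n in q: print(n,np.round(q[n],4))
g=(q['sl']+q['sr'])/2; t=(q['tl']+q['tr'])/2
for a,b in((q['h'],g),(g,t),(q['h'],t)): d=b-a; print(np.linalg.norm(d),np.degrees(np.arctan2(d[1],d[0])))
print('g',g,'w',np.linalg.norm(q['sl']-q['sr']))
# cross-check in side view
s=cam('side'); print(np.round(proj(s,[L,Pw,[.5486,-.097,.055],q['tl'],q['tr'],q['h']]),1))
im=s['pixels']
hs=cv2.cvtColor(im,cv2.COLOR_BGR2HSV); m=((hs[...,1]>150)&(hs[...,2]>110)).astype(np.uint8); m[:, :258]=0; m[:,290:]=0; m[:215]=0;m[256:]=0
k,_=cv2.findContours(m,0,1); k=max(k,key=cv2.contourArea); print(cv2.boundingRect(k))
E
```

```text
lock [ 0.49822714 -0.31967     0.048     ]
timer [ 0.55556499 -0.30956438  0.048     ]
power [ 0.62058699 -0.29726204  0.048     ]
yaw 10.377673309346559
tl [0.6107 0.2238 0.048 ]
tr [0.6179 0.1377 0.048 ]
h [0.3711 0.1586 0.048 ]
sl [0.4819 0.1935 0.048 ]
sr [0.4864 0.1426 0.048 ]
0.11344617712238002 4.7703451603029885
0.13072136617157948 5.569358661614408
0.24416163748085085 5.198118018080375
g [0.48417152 0.16807129 0.048     ] w 0.05113448596828221
[[311.2 336.6]
 [364.8 299.2]
 [272.9 236.4]
 [235.5 154.3]
 [252.6 170.6]
 [150.8 192.3]]
(268, 223, 14, 9)
```

The side view agrees to about 2 px. Pressing the keys now.

```bash
python3 - <<'E'
from h import *
th=np.radians(10.4)
bot.set_gripper(0.0,20)
L=[.4985,-.3193];W=[.6207,-.2974]
r=best([*L,.12],th)
def press(p):
    bot.goto([*p,.075],r); f0=np.array(bot.current_contact_force())
    bot.line_to([*p,.052],max_speed=.08)
    for z in(.046,.044,.042,.0415):
        bot.line_to([*p,z],max_speed=.04); print(z,np.round(np.array(bot.current_contact_force())-f0,1),np.round(bot.current_ee_pos(),4))
    bot.hold(.15); bot.line_to([*p,.08],max_speed=.1)
bot.goto([*L,.12],r)
press(L); 
press(W)
print(bot.current_clock())
bot.line_to([*W,.16])
bot.set_gripper(1.0,20)
g=[.483,.168]; rg=best([*g,.16],np.radians(5.2))
bot.goto([*g,.18],rg); print(bot.current_clock())
c=cam('wrist','w1.png')
E
```

```text
ik 0.83 [-0.77  0.29  1.64 -0.    1.21  0.62]
0.046 [ 0.5 -0.5  2.1] [ 0.4991 -0.3198  0.0466]
0.044 [0.9 0.1 3.2] [ 0.4991 -0.3198  0.0446]
0.042 [ 1.6 -1.   5.1] [ 0.499  -0.3198  0.0425]
0.0415 [ 0.4 -0.3  7.8] [ 0.4991 -0.3198  0.0424]
0.046 [ 0.9 -1.4  3.1] [ 0.6212 -0.2979  0.0467]
0.044 [ 0.6 -1.8  4.1] [ 0.6212 -0.2979  0.0446]
0.042 [ 1.1 -1.8  6. ] [ 0.6211 -0.2979  0.0425]
0.0415 [ 0.7 -1.9  8.3] [ 0.6212 -0.2979  0.0424]
8.4
ik 0.81 [ 0.1   0.04  1.83 -0.    1.27  1.58]
12.225
```

View pics/w1.png

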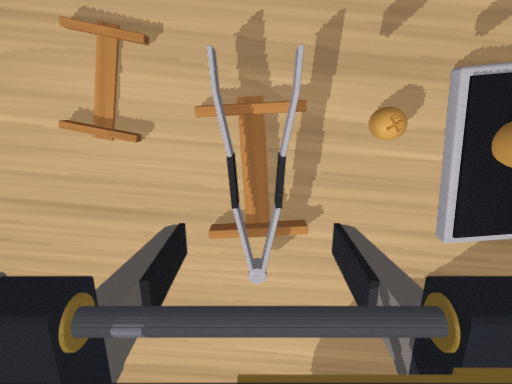

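Both keys hit their end stop (force jumped from 5 to 8 N). The wrist view shows the tongs with sleeves at (233,182) and (281,182), hinge (257,275) and tips (212,48) and (300,46). I'll refine the position from this and grip.

```bash
python3 - <<'E'
from h import *
c=cam('wrist'); q=[onz(c,p,.048) for p in((233,182),(281,182),(257,275),(212,48),(300,46))]
g=(q[0]+q[1])/2;t=(q[3]+q[4])/2
print(np.round(q,4)); d=t-q[2]; th=np.arctan2(d[1],d[0]); print(g,np.degrees(th),np.linalg.norm(g-q[2]))
# g expected along the axis: hinge + 110 mm
gg=q[2][:2]+.110*np.array([np.cos(th),np.sin(th)]); print(gg)
p=(np.array([.483,.168])+gg*2+g[:2])/4
print('use',p)
if np.linalg.norm(p-[.483,.168])<.012:
    r=best([*p,.1],th)
    bot.goto([*p,.10],r); bot.line_to([*p,.017],max_speed=.1)
    print(np.round(bot.current_contact_force(),1),bot.current_ee_pos())
    bot.set_gripper(.55,20); print(bot.current_opening(),np.round(bot.current_contact_force(),1),bot.current_clock())
    cam('side','s2.png')
E
```

```text
[[0.4833 0.1943 0.048 ]
 [0.4878 0.144  0.048 ]
 [0.3749 0.1593 0.048 ]
 [0.6098 0.2222 0.048 ]
 [0.6189 0.1409 0.048 ]]
[0.48555669 0.16913934 0.048     ] 5.290945326864652 0.11112860261514625
[0.48439281 0.16947782]
use [0.48433558 0.16902375]
ik 0.16 [ 0.1   0.12  1.88 -0.    1.14  1.58]
[-0.3  0.2  0.9] [0.48512308 0.16912989 0.01778411]
0.5479824149602801 [-0.6  1.9  1. ] 14.475
```

View pics/s2.png

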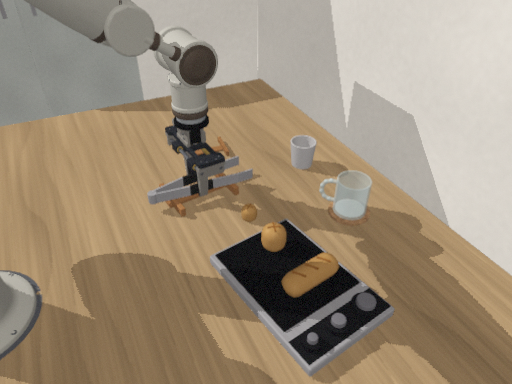

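```bash
python3 - <<'E'
from h import *
bot.set_gripper(.565)
p=np.array(bot.current_ee_pos()); p[2]=.14
bot.line_to(p,max_speed=.1); bot.hold(.3)
print(bot.current_opening(),np.round(bot.current_contact_force(),1))
R=np.array([.5486,-.097]); th=np.radians(10.4); u=np.array([np.cos(th),np.sin(th)])
g=R-.112*u; r=best([*g,.15],th)
bot.goto([*g,.15],r); bot.hold(.2)
print(bot.current_ee_pos(),bot.current_opening(),bot.current_clock(),np.round(bot.current_contact_force(),1))
w=cam('wrist');t=cam('top');s=cam('side','s3.png')
cv2.imwrite('pics/w3.png',w['pixels']);cv2.imwrite('pics/t3.png',t['pixels'])
o=np.zeros((600,800,3),np.uint8);o[:384,:512]=w['pixels']
o[384:600,:400]=cv2.resize(t['pixels'][150:258,230:430],None,fx=2,fy=2)
o[300:600,400:800]=cv2.resize(s['pixels'][150:300,180:380],None,fx=2,fy=2)
cv2.imwrite('pics/c3.png',o)
E
```

```text
0.5676005554393166 [-0.6 -0.8 -1.9]
ik 0.72 [-0.53 -0.1   2.   -0.    1.25  0.86]
[ 0.43872318 -0.11630353  0.14989397] 0.5667320352862544 17.75 [ 0.2 -0.1  0.1]
```

View pics/c3.png

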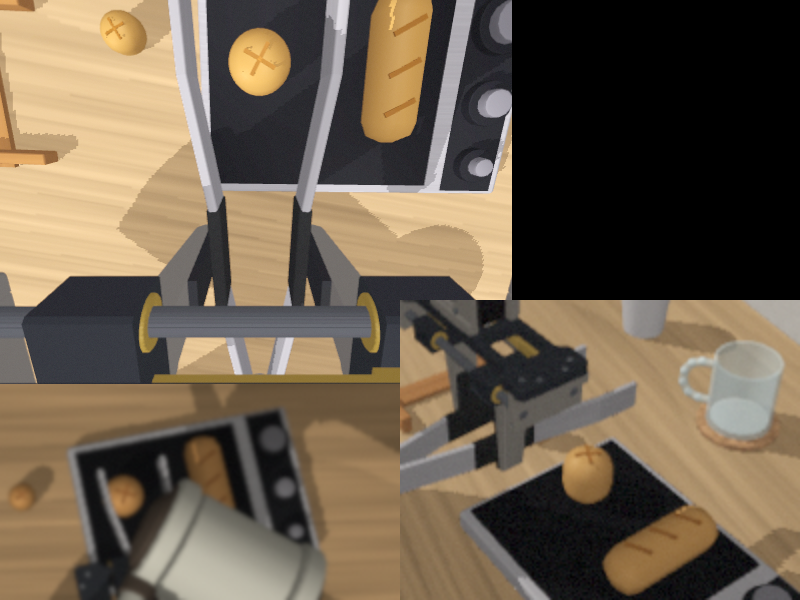

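The composite shows the tongs gripped and level. In the wrist view the roll is at (260,62), between the arms. In the side view the right tip ends near full-frame (298,192)-(298,202). I'll check tip pitch and lateral alignment numerically.

```bash
python3 - <<'E'
from h import *
w=cam('wrist');t=cam('top');s=cam('side')
p=np.array(bot.current_ee_pos()); th=np.radians(10.4);u=np.array([np.cos(th),np.sin(th),0]);v=np.array([-u[1],u[0],0])
G=p+[0,0,.0182]
tips=[G+.132*u+sy*.0375*v+[0,0,dz] for sy in(1,-1) for dz in(.013,-.013)]
print('side',np.round(proj(s,tips),1).tolist()); print('top',np.round(proj(t,tips),1).tolist())
R2=onz(w,(260,62),.06); print('roll wrist',R2)
hs=cv2.cvtColor(w['pixels'],cv2.COLOR_BGR2HSV); m=((hs[...,1]>90)&(hs[...,2]>150)).astype(np.uint8); m[:, :215]=0;m[:,308:]=0;m[120:]=0
k,_=cv2.findContours(m,0,1);k=max(k,key=cv2.contourArea);(x,y),rad=cv2.minEnclosingCircle(k);print(x,y,rad,onz(w,(x,y),.057))
d=onz(w,(x,y),.057)-G; print('ahead',d@u,'left',d@v)
# arms' inner edges at tip region (row 20), at tongs mid-height: midline
a=[onz(w,q,G[2]+.013) for q in((192,100),(332,100),(175,10),(340,10))]
for q in a: print('arm',np.round([(q-G)@u,(q-G)@v],4))
cv2.imwrite('pics/s4.png',cv2.resize(s['pixels'][170:260,220:340],None,fx=6,fy=6,interpolation=2))
print(bot.current_clock())
E
```

```text
side [[271.1, 171.9], [270.7, 183.1], [297.4, 191.3], [296.4, 202.8]]
top [[279.3, 192.6], [278.3, 194.5], [312.0, 185.9], [310.1, 188.0]]
roll wrist [ 0.54989643 -0.09718145  0.06      ]
259.0 61.41044616699219 33.649139404296875 [ 0.55057493 -0.09623395  0.057     ]
ahead 0.11398045022500693 left 0.00023011971347378687
arm [0.0815 0.0302]
arm [ 0.0816 -0.0323]
arm [0.1169 0.035 ]
arm [ 0.117  -0.0331]
18.05
```

View pics/s4.png

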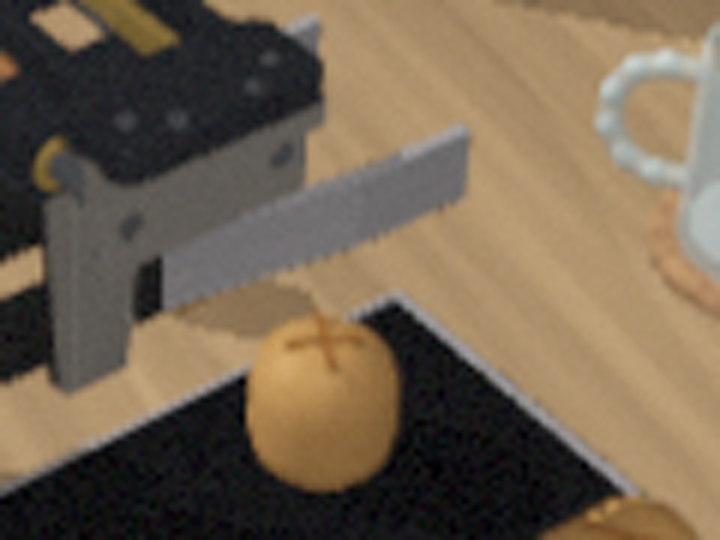

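The crop shows the right tip at the predicted pixel to within 0.5 px, so the tongs are level, and the roll is centred between the arms. Next: lower, clamp and look.

```bash
python3 - <<'E'
from h import *
p=np.array(bot.current_ee_pos()); th=np.radians(10.4);u=np.array([np.cos(th),np.sin(th),0])
p=p+.0015*u; f0=np.array(bot.current_contact_force())
for z in(.09,.055,.0365):
    p[2]=z; bot.line_to(p,max_speed=.08); print(z,np.round(np.array(bot.current_contact_force())-f0,1))
print(bot.current_ee_pos())
for o,n in((.52,20),(.49,20),(.3,30)):
    bot.set_gripper(o,n); print(bot.current_opening(),np.round(np.array(bot.current_contact_force())-f0,1))
bot.hold(.3)
p[2]=.06; bot.line_to(p,max_speed=.05); bot.hold(.2); print(bot.current_opening(),bot.current_clock())
s=cam('side');w=cam('wrist')
o=np.zeros((600,800,3),np.uint8);o[:,400:]=cv2.resize(s['pixels'][140:290,220:320],(400,600));o[:300,:400]=cv2.resize(w['pixels'],(400,300))
cv2.imwrite('pics/c5.png',o)
E
```

```text
0.09 [-0.5 -0.9  1.1]
0.055 [ 0.2 -1.3  1.3]
0.0365 [-0.1 -0.4  0.9]
[ 0.43983368 -0.11666013  0.03641105]
0.5214460433399863 [-0.5 -0.4  1.3]
0.49027083869076 [ 0.1 -1.1  1.2]
0.47695390983120367 [-0.5 -0.7  1.5]
0.47667154785885457 21.775
```

View pics/c5.png

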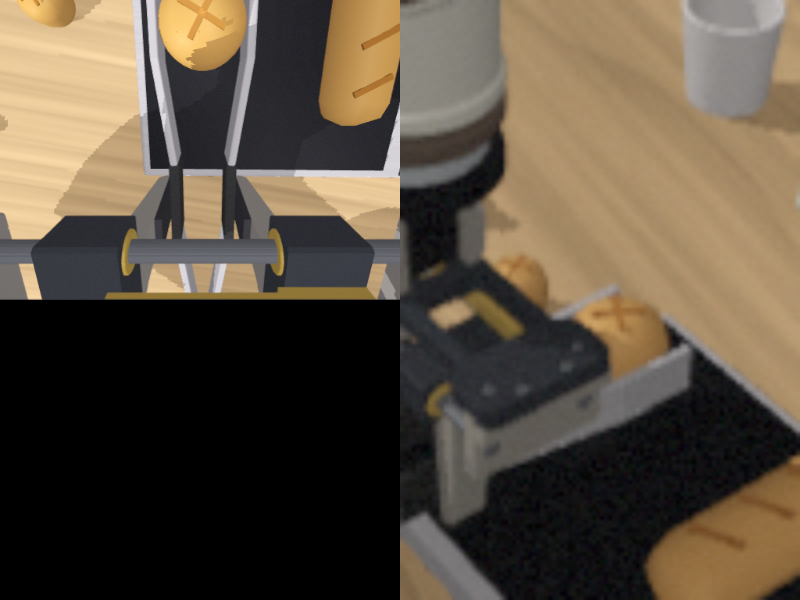

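The gripper stalled at the predicted 0.477 opening, and the picture shows the roll between the tips (wrist inset (202,30), side inset (622,330)). Now lift and verify.

```bash
python3 - <<'E'
from h import *
p=np.array(bot.current_ee_pos()); p[2]=.139
bot.line_to(p,max_speed=.06); bot.hold(1.0); print(bot.current_opening(),bot.current_clock(),bot.current_ee_pos())
s=cam('side');w=cam('wrist')
o=np.zeros((600,800,3),np.uint8);o[:,400:]=cv2.resize(s['pixels'][140:290,220:320],(400,600));o[:300,:400]=cv2.resize(w['pixels'],(400,300))
cv2.imwrite('pics/c6.png',o)
th=np.radians(10.4);c=p+np.array([.1125*np.cos(th),.1125*np.sin(th),.0185])
print('expected roll px in right inset',[( (x-220)*4+400,(y-140)*4) for x,y in proj(s,[c,c-[0,0,.025]])])
E
```

```text
0.4695839123599162 24.3417 [ 0.43976585 -0.11668551  0.13900989]
expected roll px in right inset [(np.float64(622.1153139708106), np.float64(220.45291130338285)), (np.float64(620.1166894986245), np.float64(262.6472182193522))]
```

View pics/c6.png

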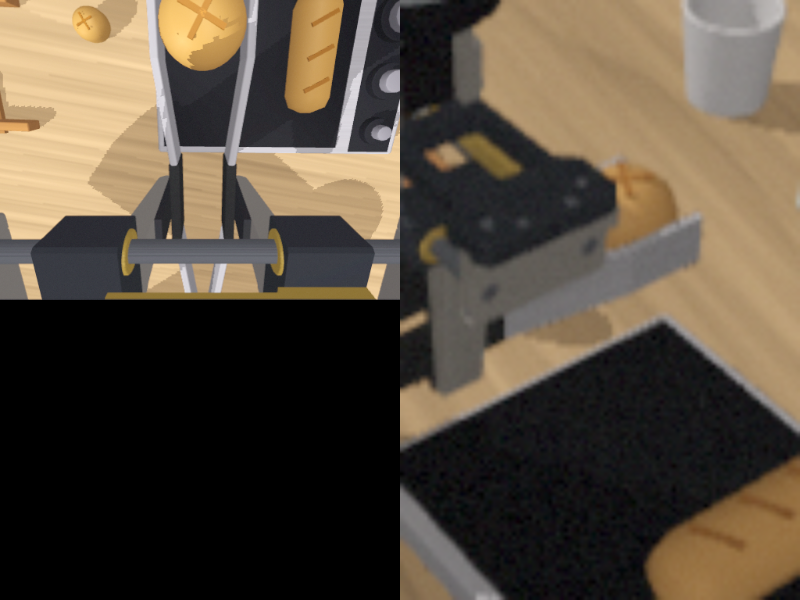

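The roll is held aloft (side inset (640,205)). The opening fell slightly, from 0.477 to 0.470, so I'll check for creep before handing in.

```bash
python3 - <<'E'
from h import *
def roll():
    w=cam('wrist');hs=cv2.cvtColor(w['pixels'],cv2.COLOR_BGR2HSV); m=((hs[...,1]>90)&(hs[...,2]>110)).astype(np.uint8); m[:, :200]=0;m[:,320:]=0;m[100:]=0
    k,_=cv2.findContours(m,0,1);return cv2.boundingRect(max(k,key=cv2.contourArea))
for i in range(4): print(round(bot.current_opening(),4),roll(),bot.current_clock()); bot.hold(.5)
E
```

```text
0.4759 (202, 0, 114, 91) 24.4917
0.4727 (202, 0, 114, 91) 25.0417
0.4762 (202, 0, 114, 91) 25.5917
0.4745 (202, 0, 114, 91) 26.1417
```

The opening only shows sensor noise and the roll isn't moving in the wrist view, so I'm handing in.

```bash
python3 -c "
from h import *
bot.job_done(); print(bot.current_clock(),bot.current_opening())"
```

```text
the job is handed in; nothing more can be done
the job is handed in; nothing more can be done
```

I handed the job in at about 27 s of the 58 s allowed, with the small round roll held in the tongs about 10 cm above the plate. No verdict was reported, so what follows is from my own readings.

- **Keys:** I pressed the lock key and then the power key to their end stops, where the force rose to about 8 N, and let each up. I aimed clear of the middle key. I could not read the key joints directly.
- **Tongs and roll:** I gripped the tongs on their sleeves and lifted them off the rest. I closed the tips on the roll with 30 N, and the gripper stopped at an opening of 0.477 (0.478 expected for a 50 mm roll). The robot's fingers stayed about 11 cm from the roll.
- **Last checks:** The roll's centre works out at about 0.157 m, judged from the arm's height and matched by eye in the side view. The roll stayed still in the wrist picture for about 1.6 s. The opening varied between 0.473 and 0.476; a single 0.470 just after lifting looked like noise.
- **Other things:** In the pictures the long roll and milk cup had not visibly moved. The mug also looked in place when last in view, just before I clamped the roll. I did not measure any of the three.
- **Disagreements:** The only mismatch was in the measurements: the top and side views differed by about 2 px (roughly 3 mm) on the key positions.

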